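# Load the cell into the temperature logger

### The arm

A 7-joint arm with a two-finger parallel gripper is mounted at the origin on the work surface. World frame = base frame: x ahead of the robot, y to its left, z up, the work surface at z = 0. Lengths are in m, angles in rad, forces in N, time in s.
With the tool pointing down it reaches from about 0.4 to 0.875 m from the base axis. Payload 19.3 kg.
Tool frame: the origin (TCP) lies at the very end of the fingers, on their centre line; the grasp point (between the pads) lies bot.grasp_offset behind it (bot.grasp_offset is the distance from the TCP to the grasp point, in m); z points along the fingers, y is the direction in which the jaws open and shut (so a half turn about z gives the same grasp; the last joint's range is limited). The gripper opens to 85 mm and grips with 20 to 120 N. Pads are 22 mm wide; open, the fingers measure 114 mm over their backs; the gripper's body (76 mm by 85 mm) begins 54 mm behind the grasp point. The pads swing forward as they close: fully open they stand 13 mm farther back than shut.
Start: joints at [-1.315, 0.521, -0.036, 1.599, 0.021, 1.021, -0.113], TCP at [0.2, 0.592, 0.2] pointing down, gripper open.
Joint ranges: [-2.91, 2.91], [-0.3, 2.13], [-1.5, 1.42], [0.17, 2.43], [-1.26, 4.41], [0.16, 1.93], [-2.52, 2.52]. Speed limits (rad/s): [1.89, 1.89, 2.39, 2.39, 3.01, 3.01, 3.01].

### API

Orientations are given as [roll, pitch, yaw] about the fixed x, y, z axes, in that order (R = Rz(yaw) Ry(pitch) Rx(roll)).
In Python, from workcell import bot gives the robot as it stands. The module is installed in compiled form; this text tells all that it offers.
- The arm moves only by the shell command python3 -m handwheel 'ROWS' [OPENING] [FORCE]. ROWS is JSON, a list of rows, each a list of 6 numbers: the shift along the tool's x, y, z as a fraction of full scale, then the turn, a rotation vector about the tool's x, y, z as a fraction of full scale. In form: [[x, y, z, rx, ry, rz], ...]. A call has 1 to 8 rows; each row shifts and turns the commanded pose from where the row before left it, along the tool's axes as they then stand; what a row does not reach is not made up. Full scale, the value 1, is 0.025 m for a shift and 360 degrees for a turn. A row lasts 1/8 s, in which the tool goes at most 62.5 mm and 10.7 degrees, less where a joint would pass 70% of its speed; a pose out of reach is approached as far as the arm can. A call with a number of a shift or a turn outside -1 to 1 is refused whole. A call with a gripper value outside its range is refused whole. OPENING is the closure, from -1 (fully open) to 1 (shut), set as the call begins (- or left out, the last holds). The fingers move at their own pace and stop on an object; FORCE is the grip in N (left out, the last holds). Time passes only in rows, so rows that do not move let the fingers close. It gives the time, the measured TCP pose, the force and the opening at its end, in the units of the state.
- bot.observe(): the state, without advancing time (a new reading comes with each control period).
- bot.grab_frame(name): name is "scene" or "top" or "wrist"; returns a dict with "pixels" (400x640x3 uint8, blue, green, red), "vertical_fov" (degrees; the focal length in pixels is half the picture's height over the tangent of half this angle, whatever the lens; pixels are square), "cx", "cy" (the principal point, pixels), "D" ([k1, k2, p1, p2, k3] as OpenCV has them; the pictures are not rectified), "R" (3x3) and "t" (3): a world point X has camera coordinates R X + t. Camera axes: x right, y down, z forward; pixel columns grow to the right and rows downward; lengths in m; the calibration is good to about 2 mm. A picture is of the moment at which its call begins. There is no depth.
- bot.job_done(): hands the job in, once; it reports no verdict.
Trained networks look in a picture, given as the dict that the camera call returned (one of the last four; its "shot" number tells which), for a name from the list of things; names that differ only in an ending like _2 or _b are one class to them, and where a whole thing is asked for, a point or a joint stands for the part that bears it (a point fixed in the world has none). Each returns a list of dicts, best first, with "score" (0 to 1); they miss things now and then, are a little off and sometimes report something else, mostly with a low value. They report only what shows in the picture. A call takes as long as a camera call. They do not tell look-alikes from the thing itself.
- bot.trace(picture, thing): "region" (400x640 bool, what is visible of it) and "point" ([column, row] in pixels, amid what is visible of it).
The state is a dict: "clock": time; "qpos": joint angles; "qd": joint speeds; "joint_efforts": joint torques, N m; "position": TCP position; "tool_rot": TCP orientation; "force": force on the tool from outside, world axes, zero at the start; "moment": the same for the moment, N m; "grip_width": finger opening in m.
Only numpy, scipy, OpenCV 4.12 (cv2) and the standard library are available. Lean on these libraries where they do the work, as an engineer would, in place of code of your own. Each camera call takes 0.05 s, during which the arm holds its last target.

### The job

Put the larger of the two cells into the logger's open battery slot: flat end against the coil spring, raised button end against the fixed contact, lying fully down in the slot. Once the cell is in and let go, flip the logger's toggle switch over to its other side to turn it on. Leave the small cell, the steel cup, the steel bomb vessel and the screwdriver where they are.

Things in the scene. Friction and masses are not known exactly. Their poses are not given: they have to be found in the camera images.
- cell_large_center (a point): Centre of the larger cell (half-way along, on its axis): a black-sleeved cylinder 33 mm in diameter, 61 mm long in all, about 0.14 kg, lying in a grey rest, axis 33.5 mm above the table. Own x points along the cell to its button end (button 2.5 mm high, 10 mm across, within the 61 mm); the other end is flat. The rest's middle is open to both sides for fingers, down to 5 mm above the table.
- cell_large_tip (a point): Outer face centre of the larger cell's raised button, 30.5 mm along its x from the cell's centre.
- cell_small_center (a point): Centre of the small cell, which stays where it is: same look, 26 mm in diameter, 50 mm long, axis 30 mm above the table, in a rest of its own. The two rests may change places.
- logger: The logger, a fixed grey box 150 mm (x) by 260 mm (y) by 40 mm high; origin at the centre of its underside, z up. On its top is a black open battery slot that runs along the box's y: the coil spring at the slot's +y end, the fixed flat contact at its -y end. The toggle switch stands near the box's -y end.
- slot_seat (a point): Where the larger cell's centre lies when fully home: x 0, y 40 mm, z 71.5 mm in the logger's frame. The slot's floor is 16.5 mm below this point, 24 mm wide; short side rails near the cell's ends, 9 mm higher than the floor, 32 mm apart inside, centre it; the middle 30 mm is open at both sides for fingers, down to the box's top 31.5 mm below this point.
- slot_contact (a point): Middle of the fixed contact: on the inner face of the slot's -y end wall, 30.5 mm from slot_seat along logger -y, at the same height. This wall is 9 mm thick, 44 mm wide and its top is 5 mm above this point.
- spring_face (a point): Centre of the face of the steel disc (20 mm across) on the coil spring; it moves with the spring. Relaxed, it is 23.5 mm from slot_seat along logger +y at the same height, so the cell is 7 mm longer than the free gap. The black wall behind the spring begins 40 mm from slot_seat; its top is 10 mm above this point.
- spring (a joint): How far the coil spring is pressed in towards logger +y: 0 relaxed, 0.007 with the cell home, 0.013 at its stop. About 2 N at first touch, plus 0.7 N for each mm.
- switch (a joint): Toggle switch: 0 = off, lever leaning to logger -x; 1.0 rad = fully on, leaning to logger +x. It has friction and stays where it is left. It may start up to 0.25 rad from off.
- switch_tip (a point): Centre of the 26 mm steel ball on the toggle lever's end, 50 mm from the hinge, which lies along logger y 22 mm above the box's top; the black housing (70 mm along x, 50 mm along y) is 25 mm high, with a hub reaching 35 mm; pushing the tip towards logger +x turns it on.
- crucible: Steel cup 44 mm across, 32 mm high, open top; origin at the centre of its underside. A bystander.
- bomb: Heavy steel bomb vessel, 76 mm across, 128 mm high, standing; origin at the centre of its underside. A bystander.
- screwdriver: Screwdriver 160 mm long lying on the table, along its own x. A bystander.
Not all that is in view belongs to the job. What is shaped like the part that bears cell_large_center but blue, orange or yellow is not meant.

How it is judged:
On the way, in this order (a step that is already met when the one before it is completed fails the run):
1. the larger cell lies home in the slot, pressing the spring, and is let go (x of cell_large_center in the frame of logger between -0.004 and 0.004 m and y of cell_large_center in the frame of logger between 0.036 and 0.044 m and z of cell_large_center in the frame of logger between 0.0685 and 0.0745 m and angle between the x axis of cell_large_center and the y axis of logger, either way round below 0.08 rad and y of cell_large_tip in the frame of logger below 0.02 m and value of joint spring above 0.004 m and contact force between cell_large and the fingers below 0.1 N), for 0.2 s.
2. the switch is flipped on (value of joint switch above 0.8 rad), for 0.1 s.
At the end, for the whole second after the job is handed in: The larger cell rests in the slot, centre within 4 mm of home along and across and 3 mm in height, within 0.08 rad of the slot's line, button end at the fixed contact, spring pressed in over 4 mm; switch beyond 0.8 rad; other objects moved under 20 mm (x of cell_large_center in the frame of logger between -0.004 and 0.004 m and y of cell_large_center in the frame of logger between 0.036 and 0.044 m and z of cell_large_center in the frame of logger between 0.0685 and 0.0745 m and angle between the x axis of cell_large_center and the y axis of logger, either way round below 0.08 rad and y of cell_large_tip in the frame of logger below 0.02 m and value of joint spring above 0.004 m and value of joint switch above 0.8 rad and linear speed of cell_large below 0.02 m/s); the robot touches nothing.
It fails at once if the small cell is moved by more than 20 mm (distance of cell_small_center from where it was at the start of the episode above 0.02 m).
It fails at once if the steel cup is moved by more than 20 mm (distance of crucible from where it was at the start of the episode above 0.02 m).
It fails at once if the steel bomb vessel is moved by more than 20 mm (distance of bomb from where it was at the start of the episode above 0.02 m).
It fails at once if the screwdriver is moved by more than 20 mm (distance of screwdriver from where it was at the start of the episode above 0.02 m).
It also fails if it takes over 58 s, if anything falls off the work surface, if the arm or the gripper's body presses on something with over 40 N, if the wrist force passes 120 N, or if a joint passes its speed limit or range.

## Working session

There is one attempt and no reset: what is moved stays moved. The work goes in short steps, Python scripts to look and compute and a shell command to move; the robot and the scene stay as the last step left them, time stands still between calls to the robot, and variables do not carry over. Pictures are saved under pics/ and viewed, and the job is handed in when it is done.

```bash
mkdir -p pics; cat > h.py <<'E'
from workcell import bot
import numpy as np, cv2
def K(f):
    fl=200/np.tan(np.radians(f["vertical_fov"])/2)
    return np.array([[fl,0,f["cx"]],[0,fl,f["cy"]],[0,0,1.]])
def ray(f,p):
    u=cv2.undistortPoints(np.array([[p]],float),K(f),np.array(f["D"],float)).ravel()
    R=np.array(f["R"]);t=np.array(f["t"])
    c=-R.T@t; d=R.T@np.array([u[0],u[1],1]); return c,d/np.linalg.norm(d)
def atz(f,p,z):
    c,d=ray(f,p); return c+d*(z-c[2])/d[2]
def tri(rs):
    A=0;b=0
    for c,d in rs:
        M=np.eye(3)-np.outer(d,d);A=A+M;b=b+M@c
    X=np.linalg.solve(A,b); return X,[np.linalg.norm((np.eye(3)-np.outer(d,d))@(X-c)) for c,d in rs]
def proj(f,X):
    r,_=cv2.Rodrigues(np.array(f["R"],float))
    return cv2.projectPoints(np.array(X,float).reshape(-1,3),r,np.array(f["t"],float),K(f),np.array(f["D"],float))[0].reshape(-1,2)
E
python3 - <<'E'
from h import *
print(bot.observe(),bot.grasp_offset)
for n in("scene","top","wrist"):
    f=bot.grab_frame(n);cv2.imwrite(f"pics/{n}0.png",f["pixels"]);print(n,f["vertical_fov"],f["D"],-np.array(f["R"]).T@f["t"])
    for th in("cell_large_center","cell_large_tip","cell_small_center","logger","slot_seat","slot_contact","spring_face","switch_tip","crucible","bomb","screwdriver"):
        try: print(th,[(round(r["score"],2),np.round(r["point"]).tolist(),int(r["region"].sum())) for r in bot.trace(f,th)])
        except Exception as e: print(th,e)
E
```

```text
{'clock': 0.0, 'qpos': array([-1.31517943,  0.52199802, -0.03631326,  1.60001076,  0.02121276,
        1.02107625, -0.11281371]), 'qd': array([-0.00119934, -0.00044815, -0.00100839,  0.00022659, -0.00137527,
       -0.00048641, -0.00031882]), 'joint_efforts': array([ 8.36586732e-04, -9.27112126e+01,  1.98036902e+00, -3.69932449e+01,
        1.78753672e-02,  8.10277619e-03, -1.23257496e-05]), 'position': array([0.19998307, 0.59175485, 0.19983489]), 'tool_rot': array([-3.14048976e+00,  9.63466297e-05,  2.81574658e+00]), 'force': array([ 0.62354583,  0.68397167, -0.3249275 ]), 'moment': array([-0.0126829 ,  0.01358067, -0.03677054]), 'grip_width': 0.08553449959696909} 0.0187
scene 57.06488334381068 [-0.05183461  0.          0.          0.          0.        ] [0.91021121 0.60695042 0.59048636]
cell_large_center [(0.94, [432.0, 259.0], 413), (0.87, [339.0, 280.0], 468), (0.76, [437.0, 290.0], 556), (0.67, [389.0, 262.0], 482), (0.56, [403.0, 216.0], 285), (0.53, [289.0, 282.0], 383)]
cell_large_tip [(0.79, [430.0, 260.0], 407), (0.75, [400.0, 221.0], 271), (0.67, [388.0, 262.0], 488), (0
[... 963 characters left out ...]
344.0, 201.0], 4848)]
slot_seat [(0.95, [348.0, 198.0], 4826)]
slot_contact [(0.97, [346.0, 197.0], 4720)]
spring_face []
switch_tip [(0.57, [381.0, 213.0], 59)]
crucible [(0.66, [275.0, 148.0], 188)]
bomb [(0.92, [464.0, 231.0], 764)]
screwdriver [(0.59, [232.0, 168.0], 226), (0.34, [379.0, 214.0], 67)]
wrist 68.68104896366803 [-0.00059275  0.          0.          0.          0.        ] [0.11903863 0.6182198  0.37277926]
cell_large_center [(0.86, [172.0, 386.0], 346), (0.8, [32.0, 379.0], 1086)]
cell_large_tip [(0.79, [31.0, 382.0], 1079), (0.59, [170.0, 386.0], 371)]
cell_small_center []
logger []
slot_seat []
slot_contact []
spring_face []
switch_tip []
crucible []
bomb []
screwdriver []
```

```bash
python3 - <<'E'
import cv2
t=cv2.imread("pics/top0.png"); cv2.imwrite("pics/topc.png",cv2.resize(t[120:310,150:510],None,fx=2.2,fy=2.2,interpolation=cv2.INTER_CUBIC))
t=cv2.imread("pics/scene0.png"); cv2.imwrite("pics/scenec.png",cv2.resize(t[100:380,200:520],None,fx=2.1,fy=2.1,interpolation=cv2.INTER_CUBIC))
E
```

```text
(no output)
```

View pics/topc.png

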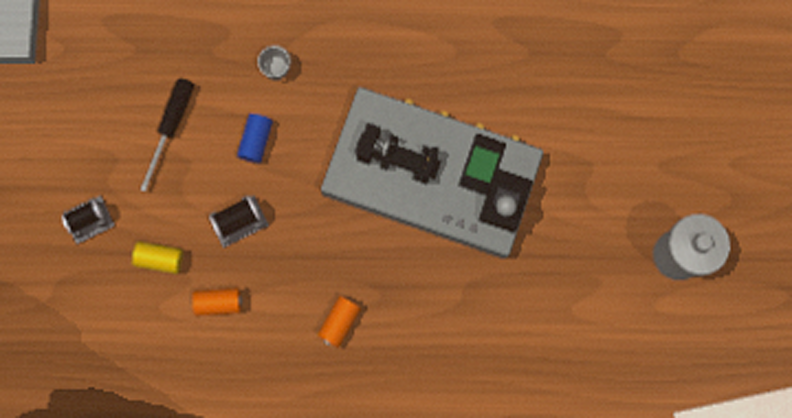

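View pics/scenec.png

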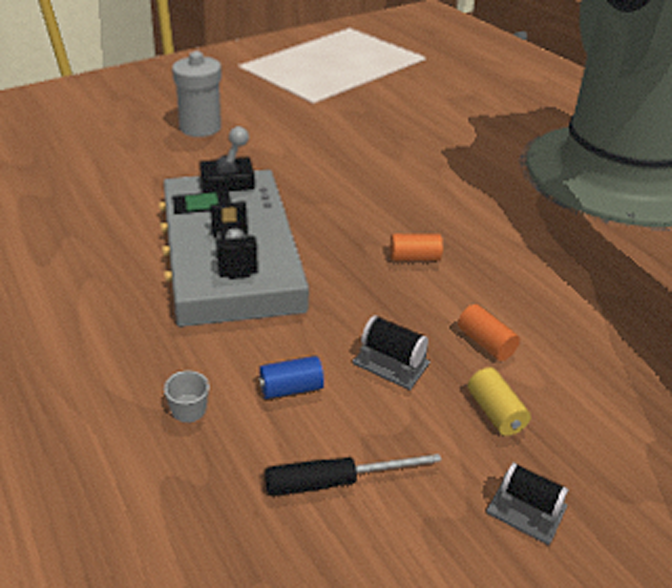

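View pics/top0.png

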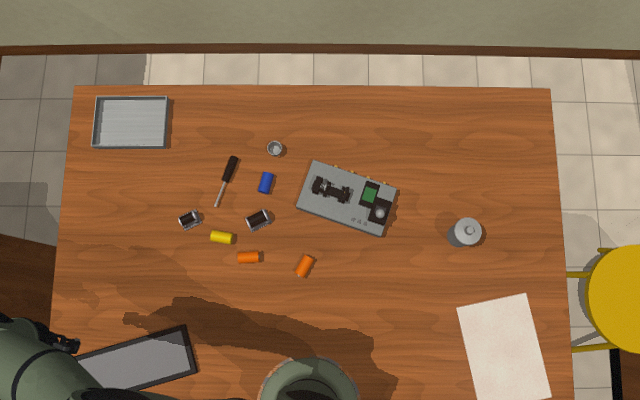

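```bash
python3 - <<'E'
from h import *
f=bot.grab_frame("top"); g=bot.grab_frame("scene")
for n,p,z in(("large",(257,219),.0335),("small",(189,219),.03),("logger",(347.5,198),.04),("cup",(275,148),.03),("ballt",(381,213),.1),("bomb",(467,231),.128),("slot",(331,188),.06),("orange",(305,265),.02),("blue",(266,183),.02),("yellow",(222,237),.02),("screwd",(232,160),.01),("screwtip",(217,205),.01)):
    print(n,atz(f,p,z).round(3))
# scene crops: orig=crop/2.1+(200,100)
q=lambda x,y:(x/2.1+200,y/2.1+100)
print("L ends",[atz(g,q(*p),.0335).round(3) for p in((368,335),(418,352))])
print("S ends",[atz(g,q(*p),.03).round(3) for p in((508,484),(560,500))])
print("ball",tri([ray(f,(381,213)),ray(g,q(238,135))]))
E
```

```text
large [0.521 0.151 0.034]
small [0.521 0.348 0.03 ]
logger [ 0.583 -0.108  0.04 ]
cup [0.734 0.105 0.03 ]
ballt [ 0.529 -0.196  0.1  ]
bomb [ 0.476 -0.423  0.128]
slot [ 0.608 -0.06   0.06 ]
orange [0.392 0.013 0.02 ]
blue [0.631 0.13  0.02 ]
yellow [0.471 0.252 0.02 ]
screwd [0.703 0.234 0.01 ]
screwtip [0.566 0.273 0.01 ]
L ends [array([0.542, 0.135, 0.033]), array([0.512, 0.179, 0.033])]
S ends [array([0.539, 0.341, 0.03 ]), array([0.512, 0.374, 0.03 ])]
ball (array([ 0.52679361, -0.19448538,  0.10805949]), [np.float64(0.0012226444694571467), np.float64(0.0012226444694570303)])
```

```bash
cat >> h.py <<'E'
def Rt(o): 
    from scipy.spatial.transform import Rotation as Ro
    return Ro.from_euler('xyz',o).as_matrix()
def delta(target,o=None):
    s=bot.observe(); R=Rt(s["tool_rot"] if o is None else o)
    return R.T@(np.array(target)-s["position"])/0.025
E
python3 - <<'E'
from h import *
s=bot.observe();R=Rt(s["tool_rot"]);f=bot.grab_frame("wrist")
Rc=np.array(f["R"]);c=-Rc.T@f["t"]
print("cam in tool",R.T@(c-s["position"]),"\n",(Rc@R).round(3))
print(delta([0.5,0.16,0.2]), delta([0.35,0.3,0.2]))
E
```

```text
cam in tool [ 0.08513959 -0.00120069 -0.17238949] 
 [[ 0.     1.    -0.001]
 [-0.945 -0.    -0.327]
 [-0.327  0.001  0.945]]
[-1.68981280e+01 -1.25337185e+01  1.64353536e-02] [-9.42104234 -9.14946234  0.01634299]
```

View pics/wrist0.png

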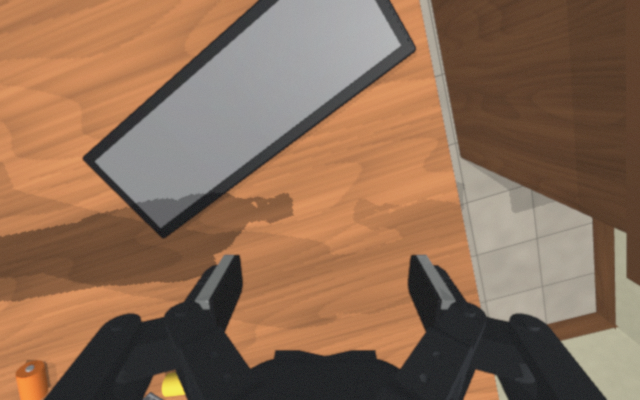

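```bash
python3 -m handwheel '[[-1,-0.72,0,0,0,0],[-1,-0.72,0,0,0,0],[-1,-0.72,0,0,0,0],[-1,-0.72,0,0,0,0],[-1,-0.72,0,0,0,0],[-1,-0.72,0,0,0,0],[-1,-0.72,0,0,0,0],[-1,-0.72,0,0,0,0]]' -1 && python3 -m handwheel '[[-1,-0.72,0,0,0,0],[-1,-0.72,0,0,0,0],[-1,-0.72,0,0,0,0],[-1,-0.72,0,0,0,0],[-1,-0.72,0,0,0,0],[-1,-0.72,0,0,0,0],[-1,-0.72,0,0,0,0],[-0.5,-0.3,0,0,0,0]]' && python3 -m handwheel '[[0,0,0,0,0,0.024],[0,0,0,0,0,0.024],[0,0,0,0,0,0.024],[0,0,0,0,0,0.024],[0,0,0,0,0,0.024],[0,0,0,0,0,0],[0,0,0,0,0,0]]'
python3 - <<'E'
from h import *
s=bot.observe();print(s["position"],s["tool_rot"],s["qpos"])
f=bot.grab_frame("wrist");cv2.imwrite("pics/w1.png",f["pixels"])
for th in("cell_large_center","cell_small_center"):
  for r in bot.trace(f,th): print(th,round(r["score"],2),np.round(r["point"]),r["region"].sum())
E
```

```text
clock: 2.95
position: [0.344, 0.3908, 0.2005]
tool_rot: [3.141, 0.0, 2.816]
force: [-0.2, 0.1, -0.2]
grip_width: 0.0852
clock: 3.95
position: [0.4791, 0.2039, 0.2005]
tool_rot: [-3.142, 0.0, 2.814]
force: [0.1, 0.1, -0.6]
grip_width: 0.0851
clock: 4.82
position: [0.4782, 0.2056, 0.2004]
tool_rot: [-3.142, -0.0, 2.066]
force: [0.4, 0.6, 0.2]
grip_width: 0.0855
[0.47820505 0.20556674 0.20038638] [-3.14158683e+00 -9.99016119e-05  2.06587075e+00] [-0.7140916   0.36485826  0.25235205  1.88388186 -0.11351398  0.90659605
  0.08751652]
cell_large_center 0.81 [199. 251.] 882
cell_large_center 0.72 [337. 223.] 1308
cell_large_center 0.71 [391. 262.] 917
cell_large_center 0.57 [340. 128.] 1462
cell_small_center 0.97 [428.  71.] 1308
```

View pics/w1.png

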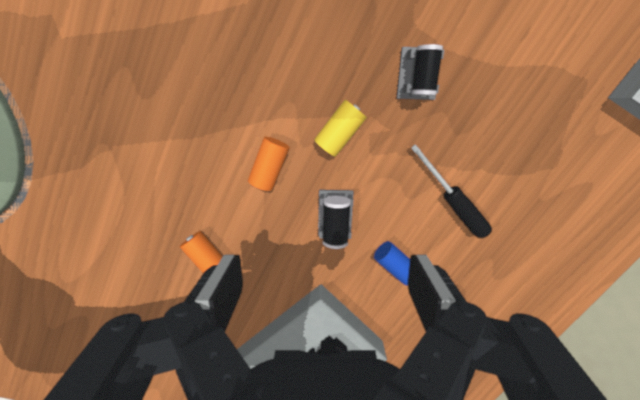

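```bash
python3 - <<'E'
import cv2
t=cv2.imread("pics/w1.png"); a=cv2.resize(t[175:265,290:380],(400,400),interpolation=cv2.INTER_CUBIC);b=cv2.resize(t[30:120,380:470],(400,400),interpolation=cv2.INTER_CUBIC)
cv2.imwrite("pics/w1c.png",cv2.hconcat([a,b]))
E
```

```text
(no output)
```

View pics/w1c.png

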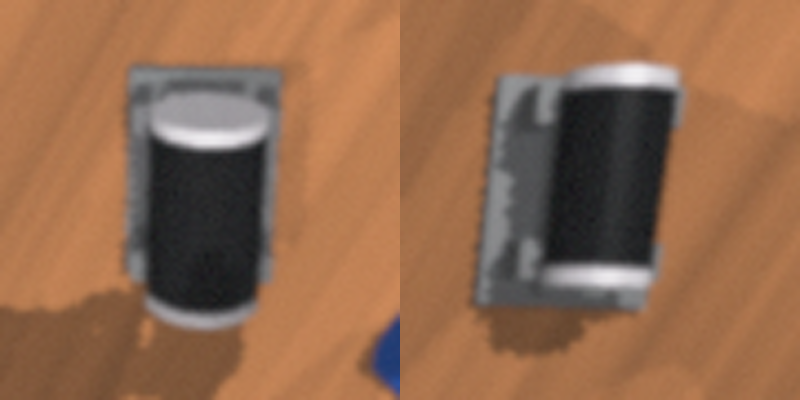

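```bash
cat >> h.py <<'E'
import pickle
def shoot(cam,tag,th="cell_large_center"):
    f=bot.grab_frame(cam);f=dict(f);cv2.imwrite(f"pics/{tag}.png",f["pixels"])
    f2={k:f[k] for k in f}
    f2["tr"]=bot.trace(f,th) if th else []
    pickle.dump(f2,open(tag+".pkl","wb")); return f2
E
python3 - <<'E'
from h import *
for c in("wrist","top","scene"):
    f=shoot(c,c+"A"); print(c,[(round(r["score"],2),np.round(r["point"]).tolist()) for r in f["tr"]])
E
python3 -m handwheel '[[-0.91,0.16,0.5,0,0,0],[-0.91,0.16,0.5,0,0,0],[-0.91,0.16,0.5,0,0,0],[0,0,0,0,0,0],[0,0,0,0,0,0]]'
python3 - <<'E'
from h import *
f=shoot("wrist","wristB"); print([(round(r["score"],2),np.round(r["point"]).tolist()) for r in f["tr"]])
E
```

```text
wrist [(0.97, [335.0, 224.0]), (0.82, [340.0, 129.0]), (0.8, [393.0, 257.0]), (0.69, [198.0, 250.0]), (0.56, [269.0, 163.0])]
top [(0.81, [254.0, 218.0]), (0.69, [268.0, 180.0]), (0.69, [303.0, 268.0]), (0.54, [249.0, 260.0])]
scene [(0.87, [436.0, 292.0]), (0.83, [386.0, 262.0]), (0.66, [340.0, 278.0]), (0.65, [399.0, 218.0]), (0.58, [431.0, 256.0])]
clock: 5.9
position: [0.5209, 0.1511, 0.163]
tool_rot: [-3.142, -0.0, 2.062]
force: [0.5, 0.5, -0.1]
grip_width: 0.0853
[(0.95, [171.0, 219.0]), (0.83, [399.0, 232.0]), (0.77, [333.0, 60.0]), (0.75, [244.0, 105.0]), (0.74, [327.0, 179.0])]
```

View pics/wristB.png

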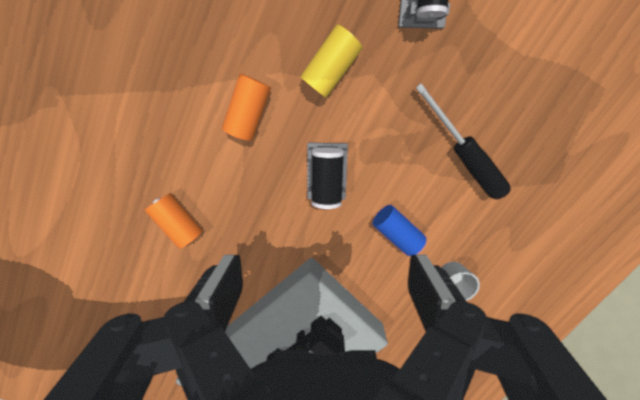

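```bash
cat > fit.py <<'E'
from h import *
from scipy.optimize import minimize
def cylpts(p,r=.0165,L=.0585):
    x,y,z,a,s=p; d=np.array([np.cos(a),np.sin(a),0]);n=np.array([-d[1],d[0],0]);c=np.array([x,y,z])
    th=np.linspace(0,2*np.pi,40,endpoint=False)
    ring=r*(np.outer(np.cos(th),n)+np.outer(np.sin(th),[0,0,1]))
    # d toward button; body spans -.0305..+.028
    return np.vstack([c-d*.0305+ring,c+d*.028+ring,c+d*.0305+ring*.3])
def soft(f,p,r,sc=8,win=None):
    h=cv2.convexHull(proj(f,cylpts(p,r)).astype(np.float32)).reshape(-1,2)
    x0,y0,x1,y1=win
    m=np.zeros(((y1-y0)*sc,(x1-x0)*sc),np.uint8)
    q=((h-[x0,y0]+.5)*sc-.5)
    cv2.fillPoly(m,[np.round(q*16).astype(np.int32)],255,shift=4)
    return cv2.resize(m,(x1-x0,y1-y0),interpolation=cv2.INTER_AREA)/255.
def fitcyl(items,p0,r=.0165,zfix=None):
    data=[]
    for f,reg in items:
        ys,xs=np.where(reg); w=(xs.min()-10,ys.min()-10,xs.max()+11,ys.max()+11)
        data.append((f,reg[w[1]:w[3],w[0]:w[2]].astype(float),w))
    def cost(v):
        p=np.r_[v,0]
        if zfix is not None:p[2]=zfix
        return sum(((soft(f,p,r,win=w)-m)**2).sum()/m.sum() for f,m,w in data)
    best=None
    for da in(-.1,0,.1):
        st=np.array(p0)+[0,0,0,da]
        S=np.vstack([st]+[st+np.eye(4)[i]*[.006,.006,.006,.1][i] for i in range(4)])
        o=minimize(cost,st,method="Nelder-Mead",options=dict(initial_simplex=S,xatol=1e-5,fatol=1e-5,maxiter=500))
        if best is None or o.fun<best.fun:best=o
    return best.x,best.fun
E
cat > f1.py <<'E'
from fit import *
def near(f,X):
    u=proj(f,X)[0]; return min(f["tr"],key=lambda r:np.hypot(*(np.array(r["point"])-u)))["region"]
F={t:pickle.load(open(t+".pkl","rb")) for t in("wristA","wristB","topA","sceneA")}
X=[.521,.151,.0335]
I={t:(F[t],near(F[t],X)) for t in F}
for t in F: print(t,proj(F[t],X)[0].round(),I[t][1].sum())
p0=[.521,.151,.0335,np.radians(-62)]
for S in(("wristA","wristB"),("wristA","wristB","topA"),("wristA","wristB","sceneA","topA"),("sceneA","topA")):
    x,c=fitcyl([I[t] for t in S],p0);print(S,x[:3].round(4),np.degrees(x[3]).round(1),round(c,3))
E
python3 f1.py
```

```text
wristA [335. 222.] 1240
wristB [326. 179.] 1854
topA [257. 219.] 234
sceneA [387. 261.] 408
('wristA', 'wristB') [0.5219 0.1504 0.0304] -62.6 0.071
('wristA', 'wristB', 'topA') [0.5213 0.1519 0.0353] -63.2 0.18
('wristA', 'wristB', 'sceneA', 'topA') [0.5217 0.1512 0.0323] -63.3 0.299
('sceneA', 'topA') [0.5231 0.1518 0.0322] -63.8 0.174
```

```bash
python3 -m handwheel '[[0,0.03,0.97,0,0,0.0028],[0,0,1,0,0,0],[0,0,1,0,0,0],[0,0,1,0,0,0],[0,0,1,0,0,0],[0,0,1,0,0,0],[0,0,0,0,0,0],[0,0,0,0,0,0]]'
python3 - <<'E'
from h import *
f=shoot("wrist","wristC",None);print(bot.observe()["position"],bot.grasp_offset)
E
```

```text
clock: 7.0
position: [0.5221, 0.1514, 0.0146]
tool_rot: [3.141, 0.0, 2.045]
force: [0.3, 0.0, -0.3]
grip_width: 0.0852
[0.52231294 0.15139369 0.01478754] 0.0187
```

View pics/wristC.png

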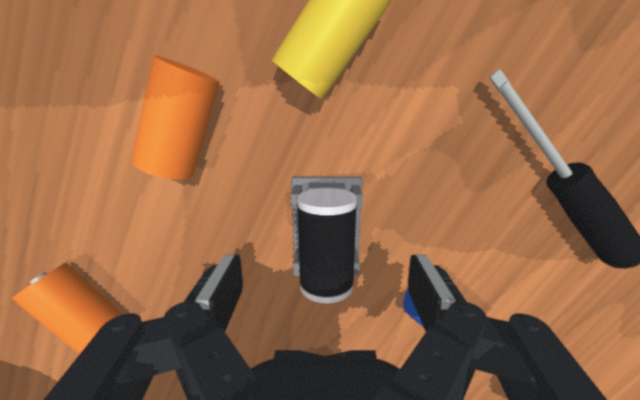

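```bash
python3 -m handwheel '[[0,0,0,0,0,0],[0,0,0,0,0,0],[0,0,0,0,0,0],[0,0,0,0,0,0],[0,0,0,0,0,0],[0,0,0,0,0,0],[0,0,0,0,0,0],[0,0,0,0,0,0]]' 1 50
python3 - <<'E'
from h import *
f=shoot("wrist","wristD",None)
E
```

```text
clock: 8.05
position: [0.5232, 0.1516, 0.0158]
tool_rot: [3.138, -0.0, 2.044]
force: [-7.3, -0.9, 41.9]
grip_width: 0.0139
```

View pics/wristD.png

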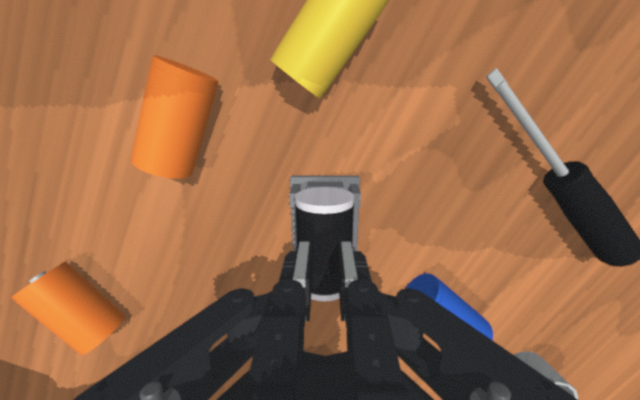

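```bash
python3 -m handwheel '[[0,0,0,0,0,0],[0,0,0,0,0,0],[0,0,0,0,0,0],[0,0,0,0,0,0]]' -1
python3 - <<'E'
from h import *
s=bot.observe();R=Rt(s["tool_rot"]);P=s["position"];print(P)
f=shoot("scene","sceneE",None);w=shoot("wrist","wristE",None)
print("wristcam in tool",R.T@(-np.array(w["R"]).T@w["t"]-P))
im=f["pixels"].copy()
for dz in(0,-.0187,-.03,-.05):
  for dy in(-.0425,0,.0425):
    u=proj(f,P+R@[0,dy,dz])[0]; cv2.circle(im,tuple(int(a) for a in u),1,(0,0,255) if dz==0 else (0,255,255),-1)
u=proj(f,P)[0]; x,y=int(u[0]),int(u[1])
cv2.imwrite("pics/sceneEc.png",cv2.resize(im[y-110:y+60,x-110:x+110],None,fx=3.4,fy=3.4,interpolation=cv2.INTER_CUBIC))
E
```

```text
clock: 8.6
position: [0.5216, 0.1509, 0.0135]
tool_rot: [-3.141, -0.0, 2.044]
force: [0.6, -0.3, 0.8]
grip_width: 0.0841
[0.52159891 0.1509287  0.01345777]
wristcam in tool [ 0.08403775 -0.00138631 -0.17241649]
```

View pics/sceneEc.png

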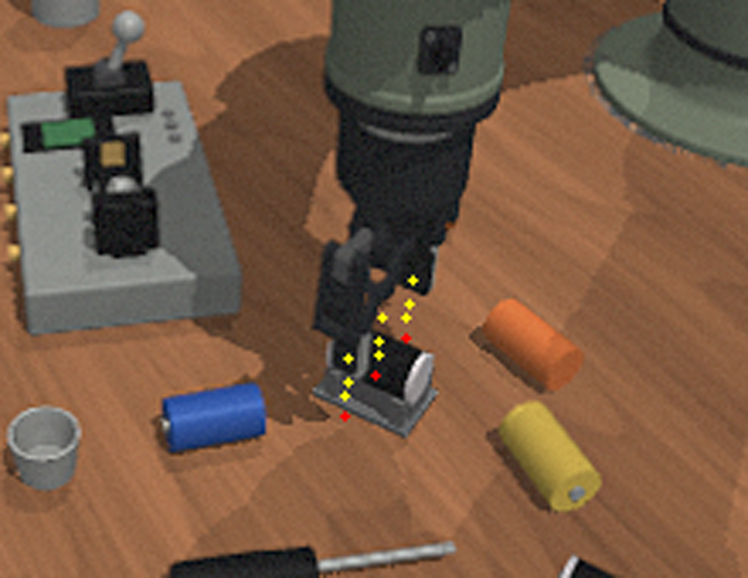

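View pics/wristE.png

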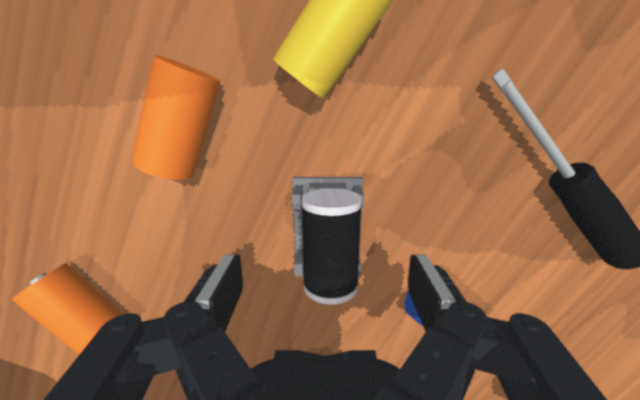

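```bash
python3 -m handwheel '[[0,0.05,0.4,0,0,0],[0,0,0.4,0,0,0],[0,0,0.2,0,0,0],[0,0,0.2,0,0,0],[0,0,0.1,0,0,0],[0,0,0,0,0,0]]'
python3 - <<'E'
from h import *
f=shoot("wrist","wristF",None); print(bot.observe()["force"])
E
```

```text
clock: 9.45
position: [0.5229, 0.1515, -0.0189]
tool_rot: [-3.141, 0.0, 2.044]
force: [0.2, 1.0, -0.0]
grip_width: 0.0856
[-0.24400565  0.36781442  0.64384206]
```

View pics/wristF.png

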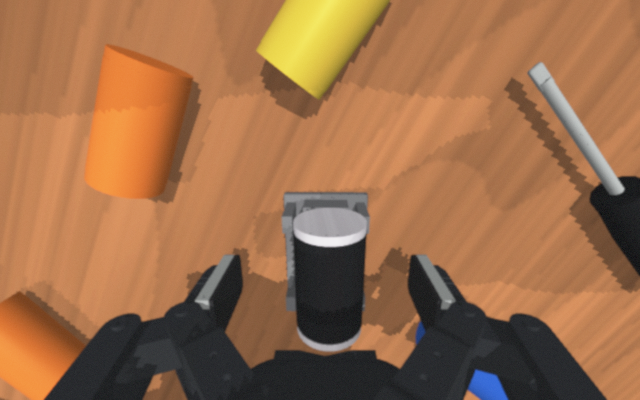

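```bash
python3 -m handwheel '[[0,0,0,0,0,0],[0,0,0,0,0,0],[0,0,0,0,0,0],[0,0,0,0,0,0],[0,0,0,0,0,0],[0,0,0,0,0,0]]' 1 50
python3 - <<'E'
from h import *
f=shoot("wrist","wristG",None); print(bot.observe()["force"])
E
```

```text
clock: 10.25
position: [0.523, 0.1516, -0.0186]
tool_rot: [3.141, 0.0, 2.044]
force: [-1.1, -0.6, 5.5]
grip_width: 0.0316
[0.07481911 0.02168661 5.93762316]
```

View pics/wristG.png

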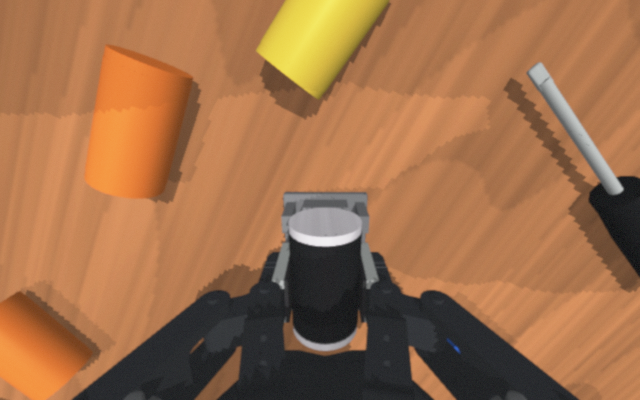

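```bash
python3 -m handwheel '[[0,0,-0.5,0,0,0],[0,0,-1,0,0,0],[0,0,-1,0,0,0],[0,0,-1,0,0,0.026],[0,0,-1,0,0,0.026],[0,0,-1,0,0,0.026],[0,0,-1,0,0,0.026],[0,0,-1,0,0,0.026]]' && python3 -m handwheel '[[0,0,-1,0,0,0],[0,0,0,0,0,0]]'
python3 - <<'E'
from h import *
print(delta([.563,-.165,.2]))
f=shoot("wrist","wristH",None)
E
```

```text
clock: 11.3
position: [0.5226, 0.1516, 0.1702]
tool_rot: [-3.141, -0.001, 1.222]
force: [0.5, -0.4, -1.4]
grip_width: 0.0318
clock: 11.55
position: [0.5234, 0.1519, 0.1955]
tool_rot: [3.14, -0.002, 1.228]
force: [-0.9, 0.4, -1.1]
grip_width: 0.0316
[-11.40386599   5.75588754  -0.19725224]
```

View pics/wristH.png

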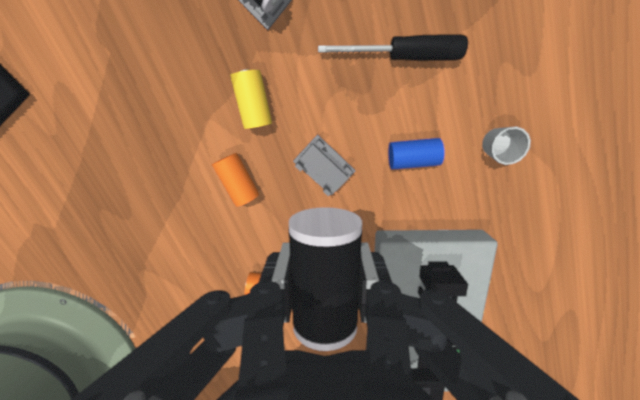

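```bash
python3 -m handwheel '[[-0.95,0.48,0,0,0,0],[-0.95,0.48,0,0,0,0],[-0.95,0.48,0,0,0,0],[-0.95,0.48,0,0,0,0],[-0.95,0.48,0,0,0,0],[-0.95,0.48,0,0,0,0],[-0.95,0.48,0,0,0,0],[-0.95,0.48,0,0,0,0]]' && python3 -m handwheel '[[-0.95,0.48,0,0,0,0],[-0.95,0.48,0,0,0,0],[-0.95,0.48,0,0,0,0],[-0.95,0.48,0,0,0,0],[0,0,0,0,0,0],[0,0,0,0,0,0]]'
python3 - <<'E'
from h import *
f=shoot("wrist","wristI","logger"); print([(r["score"],r["point"]) for r in f["tr"]])
E
```

```text
clock: 12.6
position: [0.5487, -0.0605, 0.1928]
tool_rot: [-3.14, 0.0, 1.227]
force: [-0.4, -0.3, -0.6]
grip_width: 0.0315
clock: 13.35
position: [0.5621, -0.1647, 0.193]
tool_rot: [-3.14, -0.0, 1.228]
force: [0.2, 0.2, -1.5]
grip_width: 0.0315
[(0.86, [327.9, 103.7]), (0.29, [326.6, 35.7])]
```

View pics/wristI.png

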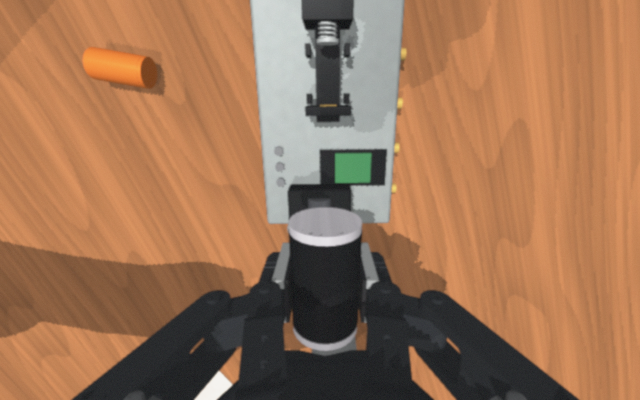

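```bash
python3 - <<'E'
import cv2
t=cv2.imread("pics/wristI.png"); cv2.imwrite("pics/wIc.png",cv2.resize(t[0:135,240:415],None,fx=4.4,fy=4.4,interpolation=cv2.INTER_CUBIC))
cv2.imwrite("pics/wId.png",cv2.resize(t[130:235,240:415],None,fx=4.4,fy=4.4,interpolation=cv2.INTER_CUBIC))
E
```

View pics/wIc.png

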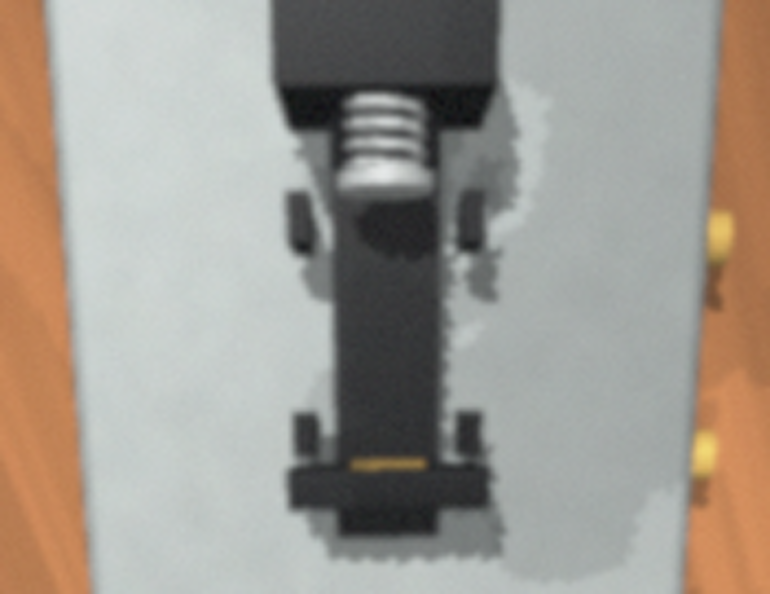

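View pics/wId.png

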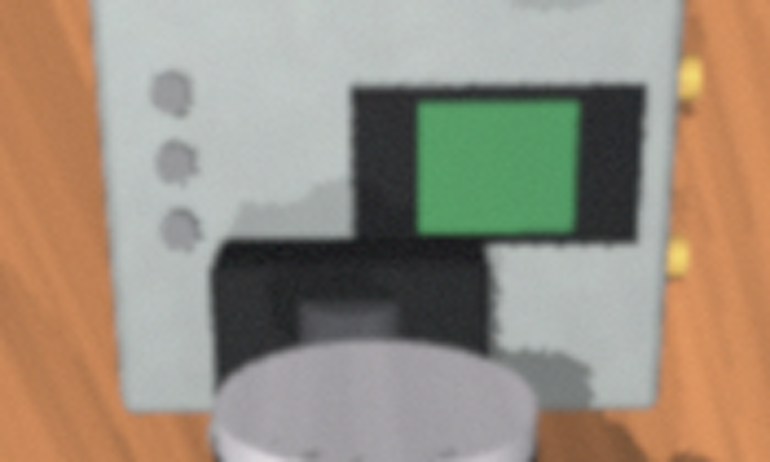

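```bash
cat > log.py <<'E'
from h import *
from scipy.optimize import least_squares
f=pickle.load(open("wristI.pkl","rb"))
q1=lambda x,y:(x/4.4+240-.4,y/4.4-.4); q2=lambda x,y:(x/4.4+240-.4,y/4.4+130-.4)
P=[((-.075,-.13,.04),q2(127,411)),((.075,-.13,.04),q2(655,409)),
((-.022,.0095,.0765),q1(290,467)),((.022,.0095,.0765),q1(490,467)),((-.022,.0005,.0765),q1(290,508)),((.022,.0005,.0765),q1(487,508))]
E_=[(-.075,q1(47,10)),(-.075,q1(92,570)),(.075,q1(718,10)),(.075,q1(683,570))]
S=[(q1(275,85)),(q1(497,85))]
def res(v,det=False):
    x,y,a=v;c,s=np.cos(a),np.sin(a);R=np.array([[c,-s,0],[s,c,0],[0,0,1]])
    r=[]
    for L,u in P: r+=list(((R.T@(atz(f,u,L[2])-[x,y,0]))-L)[:2])
    for lx,u in E_: r.append((R.T@(atz(f,u,.04)-[x,y,0]))[0]-lx)
    for u in S: r.append((R.T@(atz(f,u,.0815)-[x,y,0]))[1]-.08)
    ps=[(R.T@(atz(f,u,.0815)-[x,y,0]))[0] for u in S]; r.append(sum(ps)/2)
    return np.array(r)
o=least_squares(res,[.583,-.108,np.radians(-19)])
print(o.x,np.degrees(o.x[2]));print((res(o.x)*1000).round(1))
np.save("logger.npy",o.x)
x,y,a=o.x;c,s=np.cos(a),np.sin(a);R=np.array([[c,-s,0],[s,c,0],[0,0,1]])
seat=R@[0,.04,.0715]+[x,y,0];print("seat",seat,"ylog heading",np.degrees(a)+90)
for t in("topA","sceneA"):
    g=pickle.load(open(t+".pkl","rb"))
    im=g["pixels"].copy()
    for p in ((-.075,-.13,.04),(.075,-.13,.04),(-.075,.13,.04),(.075,.13,.04),(-.022,.0095,.0765),(.022,.0095,.0765),(0,.04,.055)):
        u=proj(g,R@p+[x,y,0])[0];cv2.circle(im,tuple(int(k) for k in np.round(u*4)),3,(0,0,255),-1,shift=2)
    cr=im[140:260,280:420] if t=="topA" else im[130:260,260:370]
    cv2.imwrite(f"pics/chk{t}.png",cv2.resize(cr,None,fx=4.5,fy=4.5,interpolation=cv2.INTER_CUBIC))
E
python3 log.py; python3 -c "
import cv2;a=cv2.imread('pics/chktopA.png');b=cv2.imread('pics/chksceneA.png')
import numpy as np
a=cv2.resize(a,(400,343));b=cv2.resize(b,(400,473));c=np.zeros((473,800,3),np.uint8);c[:343,:400]=a;c[:,400:]=b;cv2.imwrite('pics/chk.png',c)"
```

```text
[ 0.58599043 -0.10398504 -0.33320571] -19.091280621397182
[ 2.3  2.2 -2.1  1.4  0.9 -0.6 -0.2 -1.   0.7 -0.1 -0.7 -0.5  1.7  1.8
 -2.4 -1.9 -0.5 -0.9 -0. ]
seat [ 0.59907339 -0.06618509  0.0715    ] ylog heading 70.90871937860283
```

View pics/chk.png

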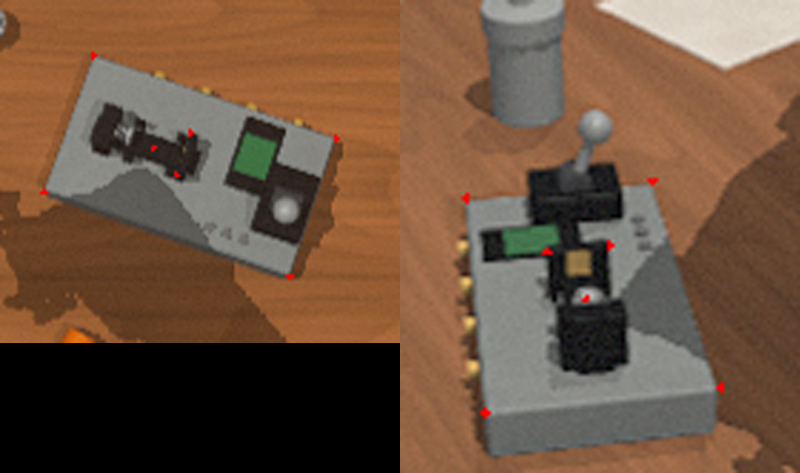

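```bash
cat > tgt.py <<'E'
from h import *
import sys
from scipy.spatial.transform import Rotation as Ro
v=np.load("logger.npy");a=v[2];RL=Ro.from_euler('z',a).as_matrix();O=np.array([v[0],v[1],0])
CT=np.array([.001,0,-.052])
def state():
    s=bot.observe();R=Rt(s["tool_rot"]);C=s["position"]+R@CT
    l=RL.T@(C-O)-[0,.04,.0715]; d=RL.T@(R@[1,0,0])
    print("cell rel seat mm",(l*1000).round(1),"x-axis(flat) in logger",d.round(3),"tilt deg",np.degrees(np.arcsin(-d[2])).round(2),"force log",(RL.T@s["force"]).round(1),"clk",round(s["clock"],2))
    return s,R,l
def to(dx,dy,dz):
    s,R,l=state(); w=RL@(np.array([dx,dy,dz])/1000-l); print("tool shift units",(R.T@w/.025).round(3))
if __name__=="__main__": to(*map(float,sys.argv[1:4]))
E
python3 -m handwheel '[[0,0,0,0,0,-0.0015],[0,0,0,0,-0.0222,0],[0,0,0,0,0,0],[0,0,0,0,0,0]]'
python3 tgt.py 0 -12 60;python3 tgt.py 0 -12 30
```

```text
clock: 13.95
position: [0.5625, -0.1648, 0.1936]
tool_rot: [-3.141, 0.139, 1.238]
force: [0.1, -0.4, -1.9]
grip_width: 0.0316
cell rel seat mm [ -2.3 -97.  173.5] x-axis(flat) in logger [-0.     0.99  -0.138] tilt deg 7.94 force log [ 0.2 -0.4 -1.9] clk 13.95
tool shift units [3.995 0.094 4.025]
cell rel seat mm [ -2.3 -97.  173.5] x-axis(flat) in logger [-0.     0.99  -0.138] tilt deg 7.94 force log [ 0.2 -0.4 -1.9] clk 13.95
tool shift units [4.16  0.094 5.214]
```

```bash
python3 -m handwheel '[[0.8,0.02,0.8,0,0,0],[0.8,0.02,0.8,0,0,0],[0.8,0.02,0.8,0,0,0],[0.8,0.02,0.8,0,0,0],[0.8,0.01,0.8,0,0,0],[0,0,0,0,0,0],[0,0,0,0,0,0]]'
python3 tgt.py 0 -12 30
python3 - <<'E'
from h import *
shoot("wrist","wristJ",None);f=shoot("scene","sceneJ",None)
cv2.imwrite("pics/sJ.png",cv2.resize(f["pixels"][100:270,220:420],None,fx=3.4,fy=3.4,interpolation=cv2.INTER_CUBIC))
E
```

```text
clock: 14.82
position: [0.5926, -0.0863, 0.0811]
tool_rot: [3.141, 0.14, 1.236]
force: [0.4, -0.5, -0.8]
grip_width: 0.0315
cell rel seat mm [  0.5 -12.9  61. ] x-axis(flat) in logger [ 0.001  0.99  -0.14 ] tilt deg 8.02 force log [ 0.5 -0.4 -0.8] clk 14.82
tool shift units [ 0.208 -0.021  1.221]
```

View pics/wristJ.png

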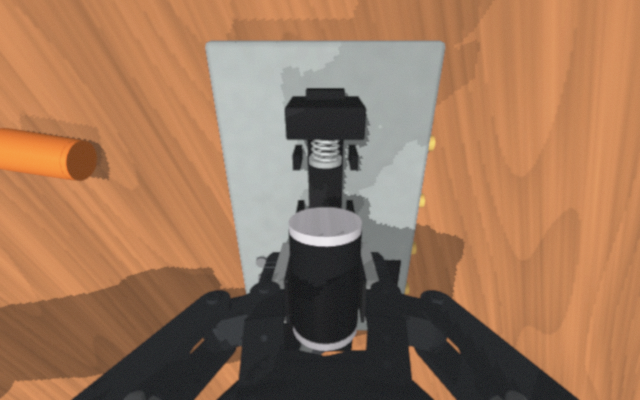

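View pics/sJ.png

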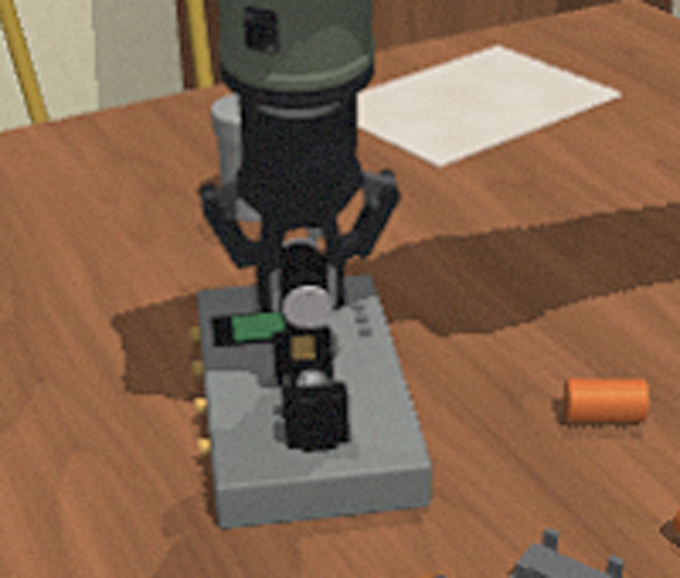

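```bash
python3 - <<'E'
from tgt import *
s,R,l=state()
for t in("sceneJ","wristJ"):
    f=pickle.load(open(t+".pkl","rb"))
    th=np.linspace(0,2*np.pi,24)
    pts=[s["position"]+R@(CT+[.0305,.0165*np.cos(k),.0165*np.sin(k)]) for k in th]
    u=proj(f,pts);im=f["pixels"].copy()
    im=cv2.resize(im,None,fx=5,fy=5,interpolation=cv2.INTER_CUBIC)
    for k in u: cv2.circle(im,tuple(int(a*5+2) for a in k),2,(0,0,255),-1)
    for q in([0,.0635,.0715],[.01,.0635,.0715],[-.01,.0635,.0715],[0,.0635,.0815],[.022,.0095,.0765],[-.022,.0095,.0765]):
        k=proj(f,RL@q+O)[0];cv2.circle(im,tuple(int(a*5+2) for a in k),2,(0,255,0),-1)
    c=(u.mean(0)*5).astype(int);im=im[c[1]-200:c[1]+260,c[0]-200:c[0]+200] if t=="sceneJ" else im[c[1]-400:c[1]+100,c[0]-200:c[0]+200]
    cv2.imwrite(f"pics/p{t}.png",im)
a=cv2.imread("pics/psceneJ.png");b=cv2.imread("pics/pwristJ.png");b=b[:460]
cv2.imwrite("pics/pJ.png",cv2.hconcat([a,b]))
E
```

```text
cell rel seat mm [  0.6 -13.   61.4] x-axis(flat) in logger [ 0.002  0.99  -0.139] tilt deg 7.99 force log [ 0.5  0.3 -1.5] clk 14.93
```

View pics/pJ.png

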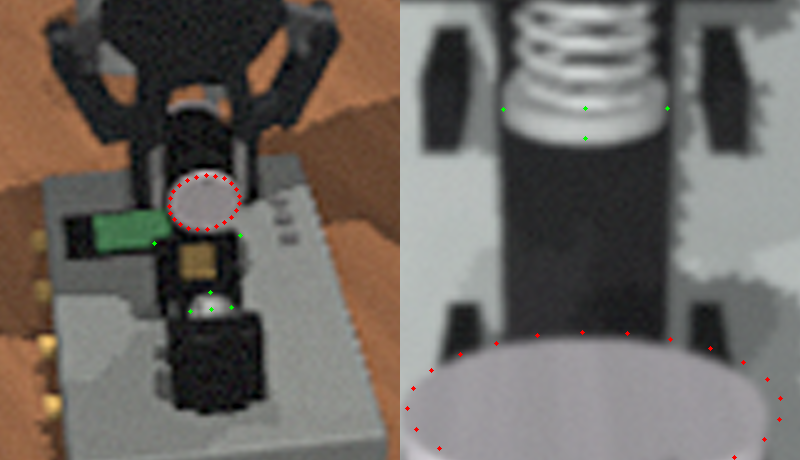

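```bash
python3 -m handwheel '[[0.04,0,0.6,0,0,0],[0.1,0,0.6,0,0,0],[0.07,0,0.3,0,0,0],[0.07,0,0.1,0,0,0],[0,0,0,0,0,0],[0,0,0,0,0,0]]'
python3 tgt.py 0.6 -5.7 21.4; python3 tgt.py 0.6 3.5 21.4
python3 - <<'E'
from h import *
shoot("wrist","wristK",None);f=shoot("scene","sceneK",None)
cv2.imwrite("pics/sK.png",cv2.resize(f["pixels"][130:250,250:370],None,fx=4.5,fy=4.5,interpolation=cv2.INTER_CUBIC))
E
```

```text
clock: 15.68
position: [0.5932, -0.0843, 0.0405]
tool_rot: [3.141, 0.139, 1.237]
force: [0.3, -0.3, -0.8]
grip_width: 0.0315
cell rel seat mm [  0.4 -10.9  20.3] x-axis(flat) in logger [ 0.001  0.99  -0.139] tilt deg 7.98 force log [ 0.4 -0.2 -0.8] clk 15.68
tool shift units [ 0.198  0.009 -0.071]
cell rel seat mm [  0.4 -10.9  20.3] x-axis(flat) in logger [ 0.001  0.99  -0.139] tilt deg 7.98 force log [ 0.4 -0.2 -0.8] clk 15.68
tool shift units [ 0.563  0.008 -0.122]
```

View pics/sK.png

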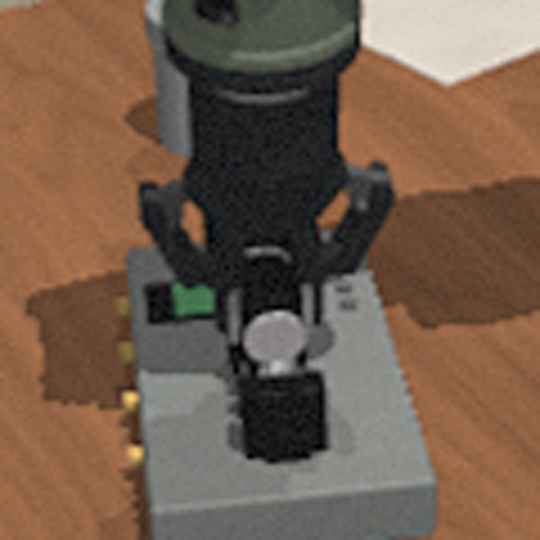

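View pics/wristK.png

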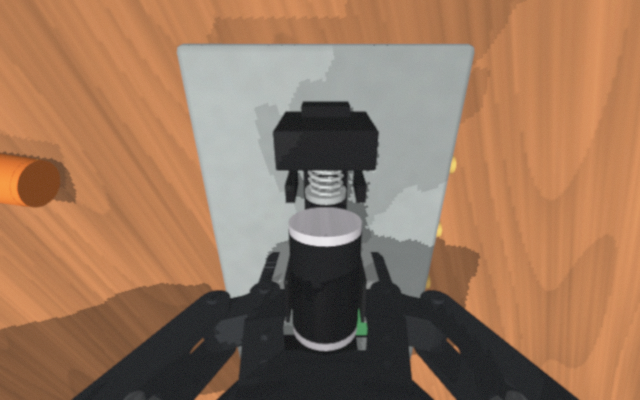

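```bash
python3 -m handwheel '[[0.14,0,-0.03,0,0,0],[0.14,0,-0.03,0,0,0],[0.14,0,-0.03,0,0,0],[0.14,0,-0.03,0,0,0],[0,0,0,0,0,0],[0,0,0,0,0,0]]'
python3 tgt.py 0.6 3.5 21.4
python3 - <<'E'
from h import *
shoot("wrist","wristL",None)
E
```

```text
clock: 16.52
position: [0.5974, -0.0717, 0.0411]
tool_rot: [-3.142, 0.141, 1.236]
force: [-0.8, -7.4, -3.6]
grip_width: 0.0319
cell rel seat mm [ 0.2  2.5 21. ] x-axis(flat) in logger [ 0.001  0.99  -0.14 ] tilt deg 8.07 force log [ 1.7 -7.2 -3.6] clk 16.52
tool shift units [ 0.037  0.015 -0.022]
```

View pics/wristL.png

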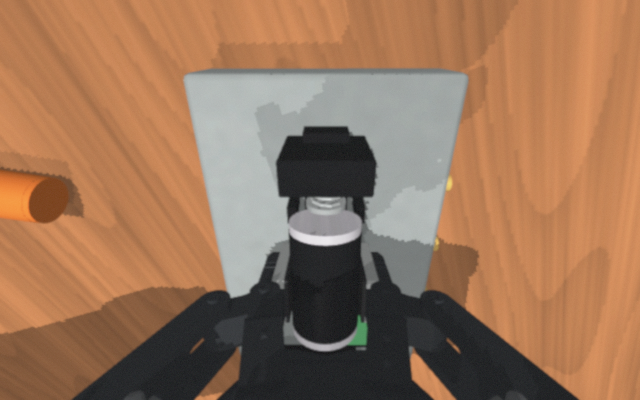

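```bash
python3 -m handwheel '[[0.05,0.01,0,0,0,0],[0.02,0,0.15,0,0,0],[0.02,0,0.15,0,0,0],[0.02,0,0.14,0,0,0],[0,0,0,0,0,0]]'
python3 tgt.py 0.6 4 10
```

```text
clock: 17.2
position: [0.5982, -0.0711, 0.0301]
tool_rot: [3.141, 0.141, 1.236]
force: [-2.1, -9.3, 2.9]
grip_width: 0.0322
cell rel seat mm [ 0.8  3.3 10. ] x-axis(flat) in logger [ 0.002  0.99  -0.14 ] tilt deg 8.07 force log [ 1.1 -9.5  2.9] clk 17.2
tool shift units [ 0.026 -0.006 -0.005]
```

```bash
python3 -m handwheel '[[0.09,0,0.06,0,0.0056,0],[0.08,0,0.08,0,0.0056,0],[0.08,0,0.08,0,0.0056,0],[0.07,0,0.08,0,0.0056,0],[0,0,0,0,0,0],[0,0,0,0,0,0]]'
python3 tgt.py 0.6 3 0
python3 - <<'E'
from h import *
shoot("wrist","wristM",None);f=shoot("scene","sceneM",None)
cv2.imwrite("pics/sM.png",cv2.resize(f["pixels"][130:250,250:370],None,fx=4.5,fy=4.5,interpolation=cv2.INTER_CUBIC))
E
```

```text
clock: 17.95
position: [0.6007, -0.0644, 0.0221]
tool_rot: [3.141, -0.0, 1.235]
force: [-2.7, -7.9, 4.5]
grip_width: 0.0314
cell rel seat mm [0.9 3.2 2.6] x-axis(flat) in logger [0.002 1.    0.   ] tilt deg -0.0 force log [ 0.  -8.3  4.5] clk 17.95
tool shift units [-0.008 -0.011  0.103]
```

View pics/sM.png

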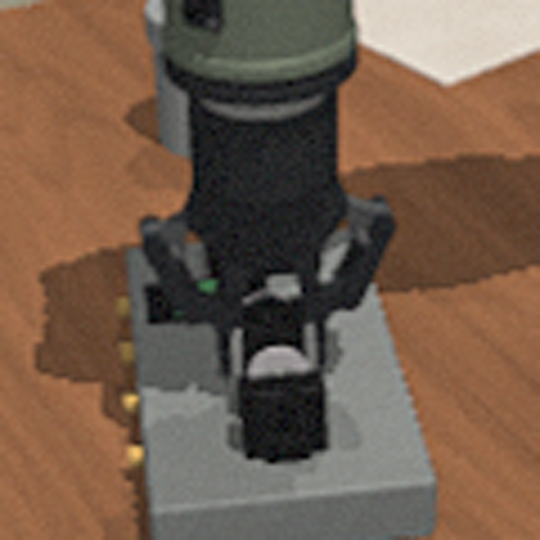

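View pics/wristM.png

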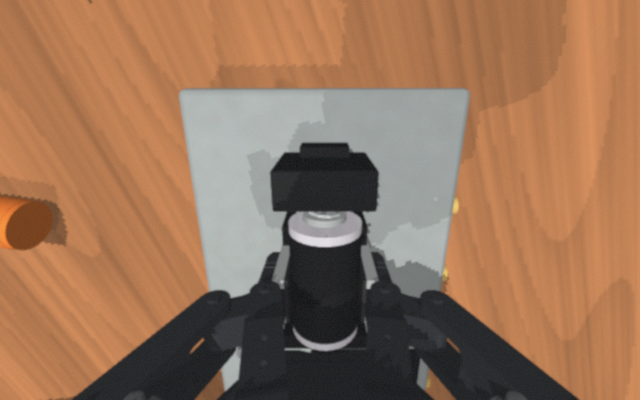

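```bash
python3 -m handwheel '[[0,0,0.04,0,0,0],[0,0,0.04,0,0,0],[0,0,0.03,0,0,0],[0,0,0,0,0,0]]'
python3 tgt.py 0.6 0 0
```

```text
clock: 18.55
position: [0.6008, -0.0641, 0.0194]
tool_rot: [3.141, -0.0, 1.236]
force: [-2.7, -8.2, 6.1]
grip_width: 0.0317
cell rel seat mm [ 0.9  3.5 -0.1] x-axis(flat) in logger [0.002 1.    0.   ] tilt deg -0.01 force log [ 0.1 -8.6  6.1] clk 18.55
tool shift units [-0.139 -0.012 -0.002]
```

```bash
python3 -m handwheel '[[0,0,0.03,0,0,0],[0,0,0.03,0,0,0],[0,0,0,0,0,0]]'
python3 tgt.py 0.6 0 0
```

```text
clock: 18.92
position: [0.6009, -0.0641, 0.0192]
tool_rot: [3.141, -0.001, 1.236]
force: [-10.6, -6.0, 31.5]
grip_width: 0.0316
cell rel seat mm [ 0.9  3.5 -0.3] x-axis(flat) in logger [0.002 1.    0.001] tilt deg -0.05 force log [-8.1 -9.2 31.5] clk 18.93
tool shift units [-0.142 -0.014 -0.013]
```

```bash
python3 -m handwheel '[[-0.05,-0.03,-0.03,0,0,0],[-0.05,0,-0.01,0,0,0],[0,0,0,0,0,0]]'
python3 tgt.py 0.6 0 0
```

```text
clock: 19.3
position: [0.6004, -0.0653, 0.0194]
tool_rot: [3.139, -0.002, 1.236]
force: [0.1, -3.4, 10.3]
grip_width: 0.0317
cell rel seat mm [ 0.9  2.2 -0.1] x-axis(flat) in logger [0.001 1.    0.002] tilt deg -0.09 force log [ 1.2 -3.2 10.3] clk 19.3
tool shift units [-0.086 -0.011 -0.004]
```

```bash
python3 -m handwheel '[[0,0,0,0,0,0],[0,0,0,0,0,0],[0,0,0,0,0,0],[0,0,0,0,0,0],[0,0,0,0,0,0]]' -1
python3 tgt.py 0.6 0 0
python3 - <<'E'
from h import *
shoot("wrist","wristN",None);f=shoot("scene","sceneN",None)
cv2.imwrite("pics/sN.png",cv2.resize(f["pixels"][130:250,250:370],None,fx=4.5,fy=4.5,interpolation=cv2.INTER_CUBIC))
E
```

```text
clock: 19.92
position: [0.5991, -0.0649, 0.0184]
tool_rot: [-3.142, -0.001, 1.237]
force: [-0.4, 1.2, 0.1]
grip_width: 0.0853
cell rel seat mm [-0.3  2.1 -1.1] x-axis(flat) in logger [0.001 1.    0.001] tilt deg -0.07 force log [-0.8  1.   0.1] clk 19.93
tool shift units [-0.085  0.037 -0.044]
```

View pics/sN.png

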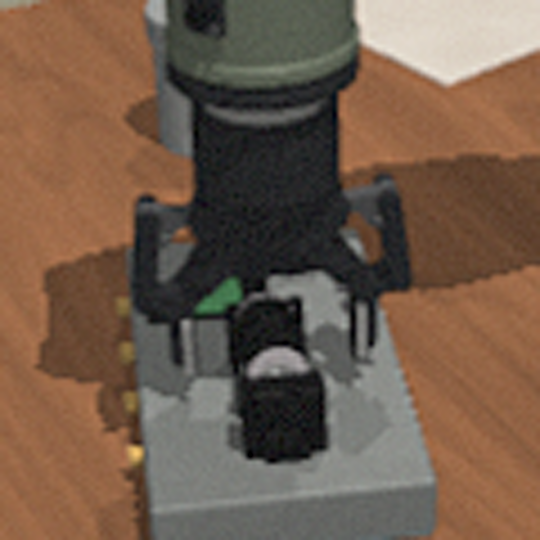

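View pics/wristN.png

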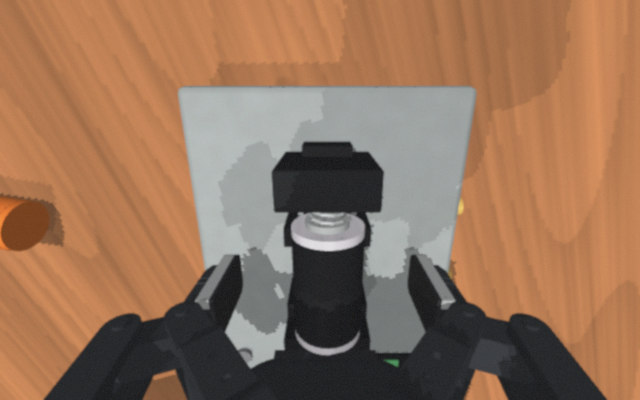

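```bash
python3 -m handwheel '[[0,0,-0.3,0,0,0],[0,0,-0.9,0,0,0],[0,0,-1,0,0,0],[0,0,-1,0,0,0],[0,0,-1,0,0,0],[0,0,-1,0,0,0],[0,0,-1,0,0,0],[0,0,0,0,0,0]]'
python3 - <<'E'
from tgt import *
s=bot.observe();print("TCP local",RL.T@(s["position"]-O))
T=bot.grab_frame("top");S=bot.grab_frame("scene");W=bot.grab_frame("wrist")
cv2.imwrite("pics/wristP.png",W["pixels"])
for n,f in(("t",T),("s",S),("w",W)):
    print(n,[(round(r["score"],2),np.round(r["point"],1).tolist(),int(r["region"].sum())) for r in bot.trace(f,"switch_tip")])
q=lambda x,y:(x/2.1+200,y/2.1+100)
A=pickle.load(open("topA.pkl","rb"));B=pickle.load(open("sceneA.pkl","rb"))
X,e=tri([ray(A,(381,213)),ray(B,q(238,135))]);print("ball local",RL.T@(X-O))
cv2.imwrite("pics/tP.png",cv2.hconcat([cv2.resize(T["pixels"][150:250,300:400],(400,400),interpolation=2),cv2.resize(S["pixels"][130:230,250:350],(400,400),interpolation=2)]))
E
```

```text
clock: 21.02
position: [0.6, -0.0653, 0.1756]
tool_rot: [3.139, -0.002, 1.237]
force: [0.1, 0.7, -0.3]
grip_width: 0.085
TCP local [0.00058558 0.04114251 0.17556382]
t [(0.32, [231.6, 168.4], 217)]
s [(0.53, [310.2, 167.5], 114)]
w [(0.73, [300.6, 326.0], 647), (0.46, [323.1, 153.9], 154)]
ball local [-0.0263406  -0.10488446  0.10805949]
```

View pics/tP.png

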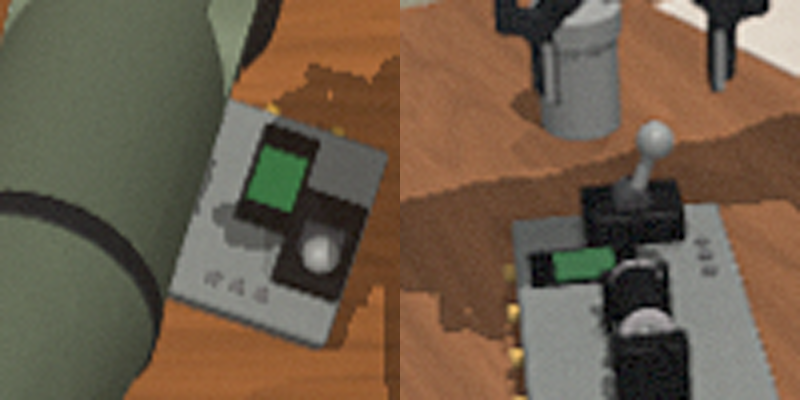

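View pics/wristP.png

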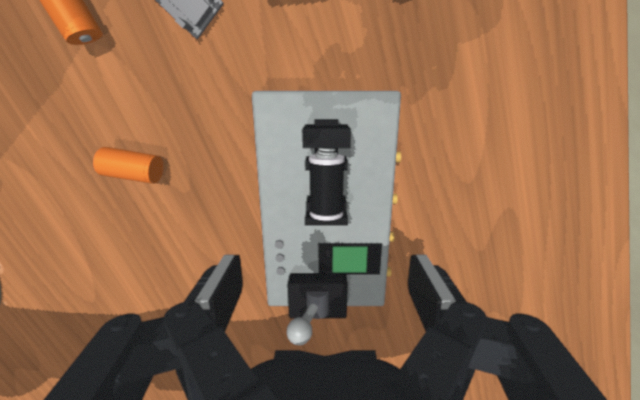

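```bash
python3 - <<'E'
from tgt import *
W=shoot("wrist","wristQ",None)
loc=lambda u,z:(RL.T@(atz(W,u,z)-O)).round(4)
print("ball",loc((298.7,330.5),.108),"housing L/R top",loc((288.5,290),.065),loc((347,290),.065))
im=cv2.resize(W["pixels"],None,fx=6,fy=6,interpolation=cv2.INTER_CUBIC)
th=np.linspace(0,2*np.pi,40)
for y,r in((.0305,.0165),(-.028,.0165),(-.0305,.005)):
    for k in th:
        u=proj(W,RL@[r*np.cos(k),.04+y,.0715+r*np.sin(k)]+O)[0];cv2.circle(im,tuple(int(a*6+3) for a in u),1,(0,0,255),-1)
cv2.imwrite("pics/wQ.png",im[680:1400,1740:2180])
E
```

```text
ball [-0.0281 -0.1021  0.108 ] housing L/R top [-0.0429 -0.0852  0.065 ] [ 0.0236 -0.0852  0.065 ]
```

View pics/wQ.png

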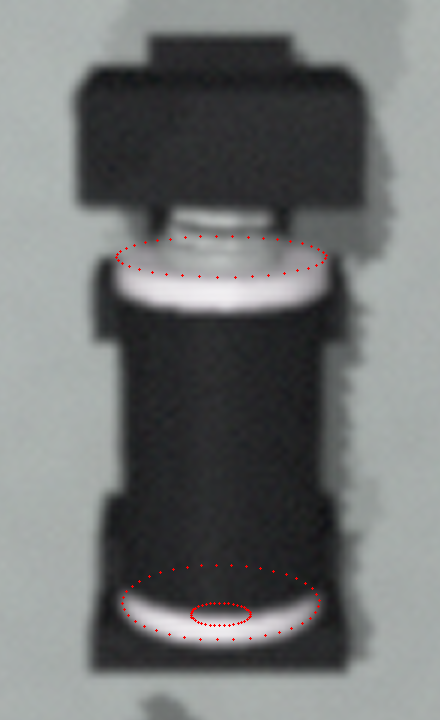

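```bash
python3 -m handwheel '[[-0.83,-0.46,0,0,0,0],[-0.83,-0.46,0,0,0,0],[-0.83,-0.46,0,0,0,0],[-0.83,-0.46,0,0,0,0],[-0.83,-0.46,0,0,0,0],[-0.83,-0.46,0,0,0,0],[-0.83,-0.46,0,0,0,0],[0,0,0,0,0,0]]' 1 40
python3 -m handwheel '[[0,0,1,0,0,0],[0,0,1,0,0,0],[0,0,1,0,0,0],[0,0,0.5,0,0,0],[0,0,0,0,0,0],[0,0,0,0,0,0]]'
python3 - <<'E'
from tgt import *
W=shoot("wrist","wristR",None);S=shoot("scene","sceneR",None);s=bot.observe();print("TCP local",RL.T@(s["position"]-O),s["force"])
cv2.imwrite("pics/sR.png",cv2.hconcat([cv2.resize(S["pixels"][80:220,230:370],(400,400),interpolation=2),cv2.resize(W["pixels"][200:400,220:420],(400,400),interpolation=2)]))
E
```

```text
clock: 22.38
position: [0.474, -0.1776, 0.1735]
tool_rot: [3.142, -0.001, 1.234]
force: [0.6, 0.1, -0.6]
grip_width: -0.0001
clock: 23.12
position: [0.4759, -0.176, 0.0865]
tool_rot: [3.141, -0.001, 1.237]
force: [0.7, -0.6, 0.3]
grip_width: 0.0002
TCP local [-0.08043728 -0.10400742  0.08652948] [ 0.53932033  0.76895242 -1.1481514 ]
```

View pics/sR.png

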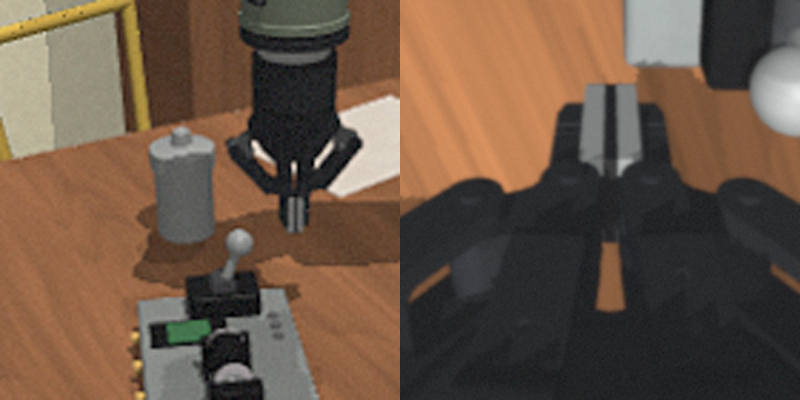

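View pics/wristR.png

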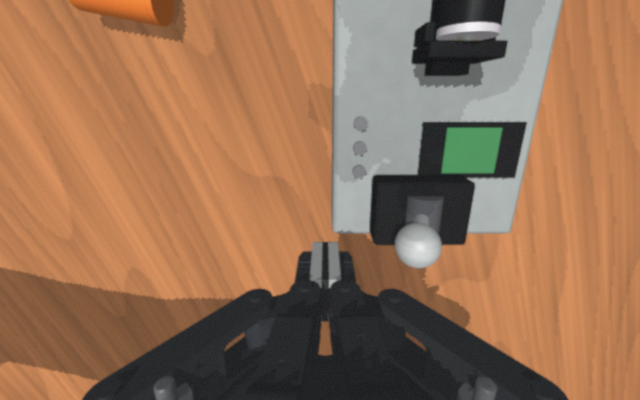

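```bash
python3 - <<'E'
from tgt import *
S=pickle.load(open("sceneR.pkl","rb"));s=bot.observe();R=Rt(s["tool_rot"])
for d in(0,.02,.03,.035,.04): print(d,proj(S,s["position"]+R@[0,0,-d])[0].round(1), proj(S,s["position"]+R@[.011,0,-d])[0].round(1))
c=proj(S,RL@[-.027,-.1035,.108]+O)[0];print("ball",c,"obs",(238/400*140+230,241/400*140+80))
E
```

```text
0 [332.4 169.5] [333.1 171.4]
0.02 [332.4 163.2] [333.1 165. ]
0.03 [332.4 159.9] [333.1 161.8]
0.035 [332.4 158.3] [333.1 160.2]
0.04 [332.5 156.7] [333.2 158.5]
ball [313.20062345 164.43144922] obs (313.3, 164.35000000000002)
```

```bash
python3 -m handwheel '[[0,0,0.5,0,0,0],[0,0,0.52,0,0,0],[0,0.4,0,0,0,0],[0,0.3,0,0,0,0],[0,0.2,0,0,0,0],[0,0.2,0,0,0,0],[0,0.2,0,0,0,0]]'
python3 -m handwheel '[[0,0.2,0,0,0,0],[0,0.2,0,0,0,0],[0,0.2,0,0,0,0],[0,0.2,0,0,0,0],[0,0,0,0,0,0]]'
python3 - <<'E'
from tgt import *
W=shoot("wrist","wristS",None);S=shoot("scene","sceneS",None);s=bot.observe();print("TCP local",RL.T@(s["position"]-O),RL.T@s["force"])
cv2.imwrite("pics/sS.png",cv2.hconcat([cv2.resize(S["pixels"][80:220,230:370],(400,400),interpolation=2),cv2.resize(W["pixels"][150:350,220:420],(400,400),interpolation=2)]))
E
```

```text
clock: 24.1
position: [0.5062, -0.1865, 0.0604]
tool_rot: [-3.141, -0.001, 1.237]
force: [-3.9, 0.7, 1.6]
grip_width: -0.0002
clock: 24.72
position: [0.5255, -0.1932, 0.0602]
tool_rot: [3.141, -0.001, 1.237]
force: [0.9, 0.1, -0.1]
grip_width: -0.0002
TCP local [-0.02837512 -0.1040839   0.06022661] [-0.13870557  0.41400866  0.69723369]
```

View pics/sS.png

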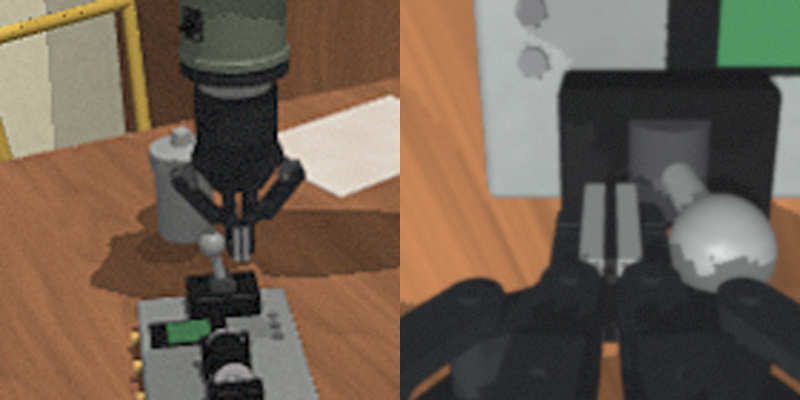

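```bash
python3 - <<'E'
from tgt import *
W=pickle.load(open("wristS.pkl","rb"))
print((RL.T@(atz(W,(381.3,270.7),.112)-O)).round(4))
E
python3 -m handwheel '[[0,0.2,0,0,0,0],[0,0.2,0,0,0,0],[0,0,0,0,0,0]]'
python3 - <<'E'
from tgt import *
W=shoot("wrist","wristT",None);S=shoot("scene","sceneT",None);s=bot.observe();print("TCP local",RL.T@(s["position"]-O),RL.T@s["force"])
cv2.imwrite("pics/sT.png",cv2.hconcat([cv2.resize(S["pixels"][80:220,230:370],(400,400),interpolation=2),cv2.resize(W["pixels"][150:350,220:420],(400,400),interpolation=2)]))
E
```

```text
[-0.0018 -0.1002  0.112 ]
clock: 25.2
position: [0.535, -0.1964, 0.0602]
tool_rot: [3.141, -0.001, 1.237]
force: [-0.6, 0.7, 0.4]
grip_width: -0.0001
TCP local [-0.0183224  -0.10412725  0.0602133 ] [0.21691026 0.23754582 0.2908985 ]
```

View pics/sT.png

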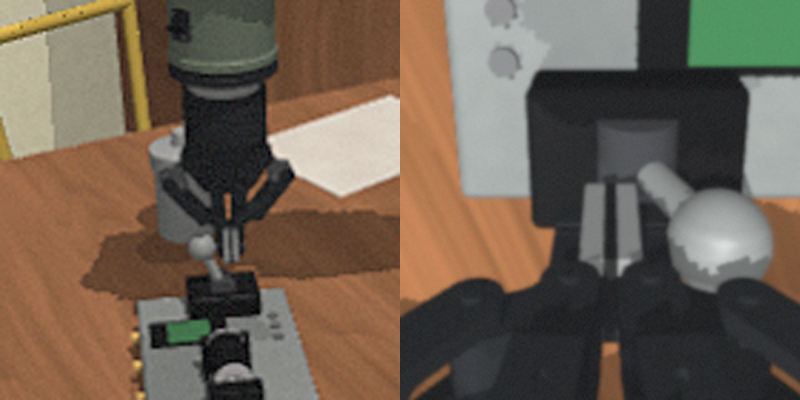

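```bash
python3 -m handwheel '[[0,0.1,0,0,0,0],[0,0.1,0,0,0,0],[0,0,0,0,0,0]]'
```

```text
clock: 25.68
position: [0.5394, -0.198, 0.0602]
tool_rot: [3.141, -0.001, 1.237]
force: [-1.4, 0.3, 0.2]
grip_width: 0.0002
```

```bash
python3 -m handwheel '[[0,0.06,0,0,0,0],[0,0.04,0,0,0,0],[0,0,0,0,0,0]]'
```

```text
clock: 26.05
position: [0.5409, -0.1985, 0.0601]
tool_rot: [-3.14, -0.001, 1.237]
force: [-6.2, 3.2, 1.9]
grip_width: -0.0002
```

```bash
python3 -m handwheel '[[0,-0.5,0,0,0,0],[0,-0.8,0,0,0,0],[0,-0.8,-0.2,0,0,0],[0,-0.5,-0.8,0,0,0],[0,0,-1,0,0,0],[0,0,-1,0,0,0],[0,0,-1,0,0,0],[0,0,-1,0,0,0]]'
python3 -m handwheel '[[-0.5,-0.8,-0.5,0,0,0],[-0.5,-0.8,-0.5,0,0,0],[0,-0.8,0,0,0,0],[0,-0.8,0,0,0,0],[0,0,0,0,0,0],[0,0,0,0,0,0]]'
python3 - <<'E'
from tgt import *
W=shoot("wrist","wristU",None);S=shoot("scene","sceneU",None);T=shoot("top","topU",None);s=bot.observe();print("TCP local",RL.T@(s["position"]-O),s["force"],s["clock"])
im=S["pixels"].copy()
for a in(0,.8,1.0):
  for q in([-.0097+.05*np.sin(a-.5),-.1035,.062+.05*np.cos(a-.5)],):
    u=proj(S,RL@q+O)[0];print("S",a,u.round(1));u=proj(T,RL@q+O)[0];print("T",a,u.round(1))
cv2.imwrite("pics/sU.png",cv2.hconcat([cv2.resize(S["pixels"][80:220,230:370],(400,400),interpolation=2),cv2.resize(T["pixels"][150:250,300:400],(400,400),interpolation=2)]))
E
```

```text
clock: 27.05
position: [0.4798, -0.1775, 0.1862]
tool_rot: [3.141, -0.002, 1.237]
force: [0.9, 0.8, -0.4]
grip_width: -0.0001
clock: 27.8
position: [0.3968, -0.175, 0.2104]
tool_rot: [3.141, -0.002, 1.237]
force: [0.9, 1.0, 1.1]
grip_width: -0.0003
TCP local [-0.15556578 -0.12916793  0.21016304] [-0.31366817  0.68588027  0.20312466] 27.95
S 0 [315.6 164.9]
T 0 [379.4 215.9]
S 0.8 [301.5 164.9]
T 0.8 [383.9 202.4]
S 1.0 [298.2 166.4]
T 1.0 [384.8 199.6]
```

View pics/sU.png

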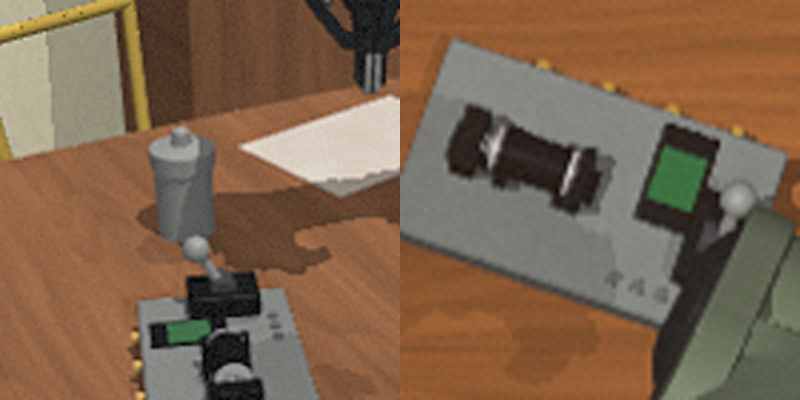

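View pics/wristU.png

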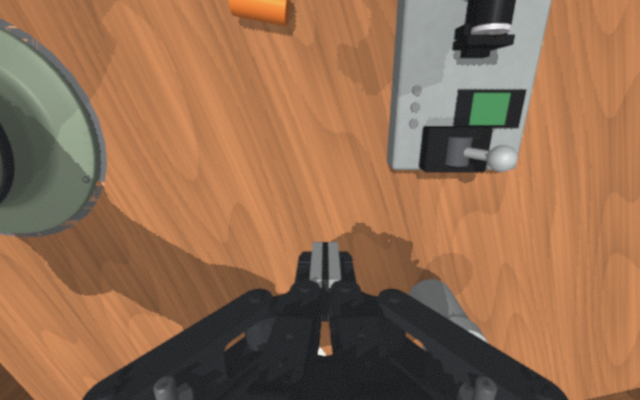

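```bash
python3 -c "
from workcell import bot
bot.job_done();print(bot.observe()['clock'])"
```

```text
the job is handed in; nothing more can be done
the job is handed in; nothing more can be done
```

The larger cell is in the logger's slot with its flat end on the spring and its button at the fixed contact. It was let go, and then the switch was pushed over to its stop. I handed the job in at about 28 s.

**Last checks**
- **Cell:** with the gripper open and lifted clear, the outline of a fully home cell drawn on the wrist picture matched the real cell to about a millimetre. The final top and scene pictures still show it lying there.
- **Button end:** I did not see the button itself. I inferred its side from the other end being clearly flat in two views.
- **Switch:** the ball appears at (298, 167) in the scene picture and (384.5, 200) in the top picture, within about a pixel of the positions predicted for 1.0 rad.
- **Robot:** it touched nothing when I handed in, with force readings at noise level.
- **Other objects:** I never touched the small cell, cup, bomb vessel or screwdriver, but I did not measure them again at the end.

**What disagreed or failed**
- **Finger length:** the real fingertips sit about 30 mm behind the reported TCP when shut. Because of this my first grasp closed on top of the cell, pushing back with about 42 N. I opened, went about 32 mm lower, and the second grasp held.
- **Box width:** my picks on the box's top edges came out about 4 mm narrow against the stated 150 mm, evenly on both sides, so the slot position was not affected.

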